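# Hold a bayonet lamp in the lamp tester

## Task

Test the orange-domed lamp: pick it up, line its two side lugs up with the two slots of the tester's round socket, push it straight down against the spring and, still pushing, twist it clockwise (seen from above) a quarter turn. Finish holding it there: gripped, pushed down and turned, because the spring turns the lamp back if you let go. Leave the blue-domed lamp, the small brown bottle and the timer where they are.

Things in the scene. Friction and masses are not known exactly. Their poses are not given: they have to be found in the camera images.
- lamp_amber: the lamp to test: 120 g, 87 mm high, standing dome up; origin at the centre of its underside, z up. Brass cap of 32 mm diameter from 0 to 26 mm; at its foot (0 to 8 mm) two lugs, 8 mm wide, along +x and -x, 46 mm over both tips. Black flange of 42 mm diameter from 26 to 32 mm, white marks over the lugs. Half a turn about z makes no difference
- lamp_amber_grip (a point): middle of that lamp's white ribbed grip block, 51 mm above its underside; the block is 34 mm along x, 26 mm along y and reaches from 32 to 70 mm above the underside. Grip it across y, fingertips just above the flange. The orange dome above has 22 mm diameter
- lamp_blue: a spare lamp of the same make, but with a blue dome; must stay where it stands. Origin at the centre of its underside
- tester: lamp tester, fixed: dark base plate, x -48 to 48, y -122 to 50 mm, 12 mm high; grey case 50 mm high (posts to 60 mm) at y -117 to -71 mm; aluminium bayonet socket (64 mm outer diameter, rim 40 mm high) at the origin, which is on the bench under its axis, z up. The slots run along +x and -x, so the lamp enters with its x along the tester's x, either way round
- socket_mouth (a point): centre of the socket's hole at the rim; axes as the tester. Hole 35 mm diameter through a 6 mm ledge; two slots 12 mm wide along +x and -x out to 27 mm from the axis (white marks; green marks a quarter turn on). 12 mm below the rim is the top of a sprung brass carrier: the lamp's foot stands on it, lugs between its dogs (11 mm apart), and it sinks and turns with the lamp
- plunger (a joint): push of the carrier, m: 0 at rest, 0.008 at the bottom stop; the spring pushes up with 3.6 N at rest, 10.8 N at the bottom. The lugs are below the ledge, so the lamp can be turned, from 0.002 on. Hold it past 0.004. At 0.008 the lamp's underside is 20 mm above the bench
- carrier (a joint): turn of the carrier, rad: 0 at rest, grows clockwise from above, stop at 1.5 (the full quarter turn; it follows the lamp with up to about 0.1 rad of play); a return spring resists with 0.03 N m at rest and 0.13 N m at the stop
- stain: small brown bottle with a white cap, 34 mm diameter, 78 mm high; must stay. Origin at the centre of its underside
- timer: white timer, 68 x 68 x 19 mm, lying on the bench; must stay. Origin at the centre of its underside

How it is judged:
By the outcome, as a careful person would: the job done as asked, in the order asked, and still so for the second after the job is handed in, while the arm keeps its last pose, push and grip.
It also fails if it takes over 50 s, if anything falls off the work surface, if the arm or the gripper's body presses on something with over 40 N, if the wrist force passes 120 N, or if a joint passes its speed limit or range.

## Robot

A 7-joint arm with a two-finger parallel gripper is mounted at the origin on a cart in front of the work surface, level with it; the furniture and walls round the work are solid. World frame = base frame: x ahead of the robot, y to its left, z up, the work surface at z = 0. Lengths are in m, angles in rad, forces in N, time in s.
With the tool pointing down it reaches from about 0.425 to 0.925 m from the base axis. Payload 6.8 kg.
Tool frame: the origin (TCP) lies where the fingers leave the gripper's body, on its centre line; the fingertips stand 73 mm ahead of it and the grasp point (between the pads) lies 54 mm ahead of it; z points along the fingers, y is the line along which they close (so a half turn about z gives the same grasp; the last joint's range is limited). The gripper opens to 85 mm and grips with 20 to 120 N. Pads are 22 mm wide; open, the fingers measure 114 mm over their backs; the gripper's body (76 mm by 85 mm) begins 54 mm behind the grasp point. The pads swing forward as they close: fully open they stand 13 mm farther back than shut.
Start: joints at [-1.436, 0.477, 0.022, 1.555, -0.011, 1.109, -0.083], TCP at [0.162, 0.655, 0.304] pointing down, gripper open.
Joint ranges: [-2.96, 2.96], [-0.34, 2.1], [-1.41, 1.46], [0.24, 2.44], [-1.37, 4.51], [0.17, 1.92], [-2.96, 2.96]. Speed limits (rad/s): [2.39, 2.39, 3.14, 3.14, 3.14, 3.14, 3.14].

## Interface

Orientations are given as a rotation vector (axis times angle).
In Python, from bench import r, viewer gives the robot as it stands (r), with the cameras (viewer).
- The arm moves only by the tool drive_effector, called after "Call:" as name(argument=value, ...), one argument or row to a line, values as JSON. Schema: {"type":"object","properties":{"deltas":{"type":"object","properties":{"rows":{"type":"array","items":{"type":"array","items":{"type":"number"},"minItems":6,"maxItems":6},"minItems":1,"maxItems":5}},"additionalProperties":false,"required":["rows"]},"aperture":{"type":"number"},"grip_force":{"type":"number"},"only":{"type":"string"},"quiet":{"type":"boolean"},"lines":{"type":"string"}},"required":["deltas"],"additionalProperties":false}. deltas is an object whose key "rows" holds a list of rows, 1 to 5 of them, each of 6 numbers: dx, dy, dz in parts of the range, where 1.0 means 75 cm, then a rotation vector rx, ry, rz in normalised numbers (1 is pi rad); each row is the pose to reach, as a shift and turn from the pose commanded when the call began, along the tool's axes at that moment; what a row does not reach only later rows make up. A row lasts 1/10 s, in which the tool goes at most 0.05 m and 0.15 rad, less where a joint would pass 70% of its speed; a pose out of reach is approached as far as the arm can. aperture is the finger opening in m, set as the call begins (left out keeps the last). The fingers move at their own pace and stop on an object; grip_force is the grip in N (left out, the last holds). Time passes only in rows, so rows that do not move let the fingers close. The tool returns the time, the measured TCP pose, the force, the opening and the grip force at its end. only (a regular expression) keeps the lines of the reply that match it, lines (a string "A,B") keeps lines A to B, and quiet returns only ok. Shift and turn numbers lie between -1 and 1, and a call with a number outside is refused. Input that does not fit is refused with a message, and nothing moves.
- r.get_obs(): the state, without advancing time (a new reading comes with each control period).
- viewer.grab_frame(name): name is "scene" or "top"; returns (picture, depth): 480x640x3 uint8, blue, green, red; 480x640 float32, m along the optical axis (not along the pixel's ray), 0 where there is no reading.
- viewer.camera_info(name): a dict with "camera_matrix" (3x3 intrinsics, pixels), "k1" (the pictures are not rectified: a ray, as slopes to the right and down, at radius r is drawn at 1 + k1 r^2 times it, then the intrinsics apply), "R" (3x3) and "t" (3): a world point X has camera coordinates R X + t. Camera axes: x right, y down, z forward; pixel columns grow to the right and rows downward; lengths in m; the calibration is good to about 2 mm. A picture is of the moment at which its call begins. camera_info takes no time and is no camera call.
- r.hand_in(): hands the job in; it is judged then, once.
The state is a dict: "clock": time; "joints": joint angles; "qvel": joint speeds; "tau": joint torques, N m; "tcp_pos": TCP position; "orientation": TCP orientation; "contact_force": force on the tool from outside, world axes, zero at the start; "moment": the same for the moment, N m; "grip_width": finger opening in m; "gripper_force": force on a finger pad.
Only numpy, scipy, OpenCV 4.12 (cv2) and the standard library are available. Lean on these libraries where they do the work, as an engineer would, in place of code of your own. Each camera call takes 0.05 s, during which the arm holds its last target. There are 200 camera calls.

## Working session

There is one attempt and no reset: what is moved stays moved. The work goes in short steps, Python scripts to look and compute and a tool call to move; the robot and the scene stay as the last step left them, time stands still between calls to the robot, and variables do not carry over. Pictures are saved under pics/ and viewed, at most 10 in all, crops included, and the job is handed in when it is done.

```bash
ls; mkdir -p pics; python3 - <<'E'
from bench import r, viewer
import cv2,numpy as np
for n in("top","scene"):
    p,d=viewer.grab_frame(n); cv2.imwrite(f"pics/{n}0.png",p); np.save(f"pics/{n}0.npy",d)
    print(n,viewer.camera_info(n))
o=r.get_obs();print(o["tcp_pos"],o["orientation"],o["clock"])
E
```

```text
bench.py
pics
top {'camera_matrix': array([[618.87566802,   0.        , 323.21038743],
       [  0.        , 618.87566802, 231.662578  ],
       [  0.        ,   0.        ,   1.        ]]), 'k1': -0.09405694750756254, 'R': array([[ 0.01081815, -0.99990389,  0.00867105],
       [-0.99440862, -0.01166884, -0.10495396],
       [ 0.10504506, -0.00748716, -0.99443928]]), 't': array([0.01528291, 0.57440964, 1.1004147 ])}
scene {'camera_matrix': array([[449.39001455,   0.        , 318.01411834],
       [  0.        , 449.39001455, 244.51031694],
       [  0.        ,   0.        ,   1.        ]]), 'k1': -0.11114945491545626, 'R': array([[ 0.77942524, -0.62649387,  0.00131595],
       [-0.33205858, -0.41489567, -0.84711197],
       [ 0.53125644,  0.65982347, -0.53141282]]), 't': array([-0.42392601,  0.24456344,  0.58898989])}
[0.16219576 0.6548165  0.30304103] [-3.80440210e-01 -3.11839024e+00  2.52964644e-03] 0.1
```

View pics/top0.png

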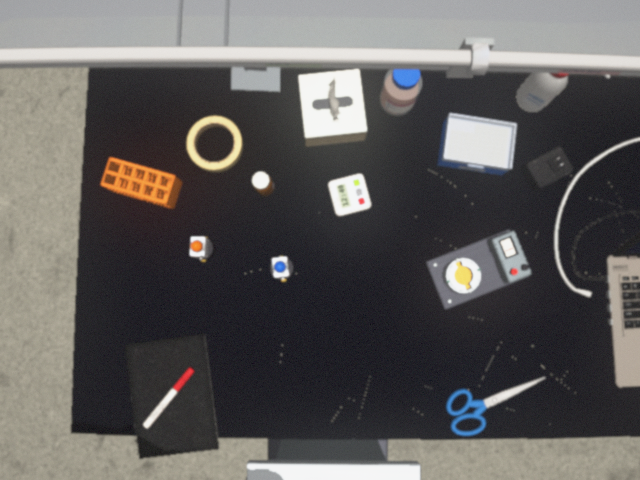

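View pics/scene0.png

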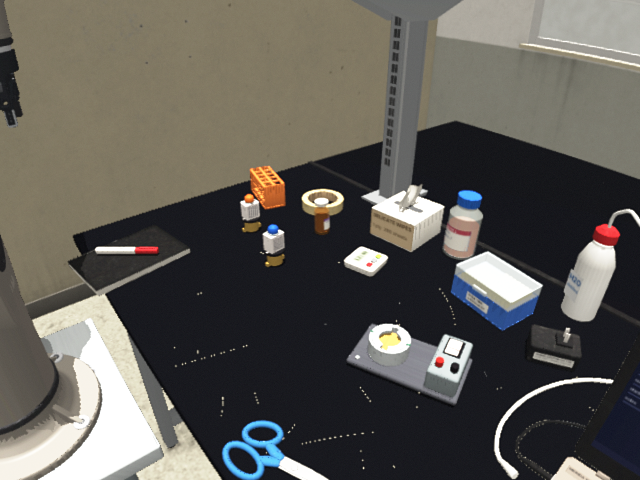

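The top view shows the amber lamp at (199,246), the blue lamp at (281,267), the bottle at (262,181) and the timer at (350,195). The tester socket is at (463,276), with its case to the upper right at (512,257). Next I'll enlarge the parts that matter.

```bash
cat > h.py <<'E'
import numpy as np,cv2
from bench import r, viewer
def proj(n,X):
    c=viewer.camera_info(n);K=c["camera_matrix"];P=np.atleast_2d(X)@c["R"].T+c["t"]
    s=P[:,:2]/P[:,2:];s=s*(1+c["k1"]*(s**2).sum(1,keepdims=True))
    return s*K[0,0]+K[:2,2]
def ray(n,uv,z):
    "world points of pixels on plane height z"
    c=viewer.camera_info(n);K=c["camera_matrix"]
    s=cv2.undistortPoints(np.float64(uv).reshape(-1,1,2),K,np.array([c["k1"],0,0,0,0.])).reshape(-1,2)
    D=np.c_[s,np.ones(len(s))]@c["R"];C=-c["R"].T@c["t"]
    return C+D*((z-C[2])/D[:,2])[:,None]
def cloud(n,d,box):
    u0,v0,u1,v1=box;v,u=np.mgrid[v0:v1,u0:u1];z=d[v0:v1,u0:u1].ravel()
    c=viewer.camera_info(n);K=c["camera_matrix"]
    uv=np.c_[u.ravel(),v.ravel()].astype(float)
    s=cv2.undistortPoints(uv.reshape(-1,1,2),K,np.array([c["k1"],0,0,0,0.])).reshape(-1,2)
    P=(np.c_[s,np.ones(len(s))]*z[:,None]-c["t"])@c["R"]
    return P[z>0],uv[z>0].astype(int)
E
python3 - <<'E'
from h import *
t=cv2.imread("pics/top0.png");s=cv2.imread("pics/scene0.png")
f=lambda im,u,v,w,h:cv2.resize(im[v:v+h,u:u+w],(400,300),interpolation=cv2.INTER_CUBIC)
a=np.vstack([np.hstack([f(t,170,225,60,45),f(t,420,222,120,90)]),np.hstack([f(s,220,185,60,45),f(s,340,310,140,105)])])
cv2.imwrite("pics/c1.png",a)
E
```

```text
(no output)
```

View pics/c1.png

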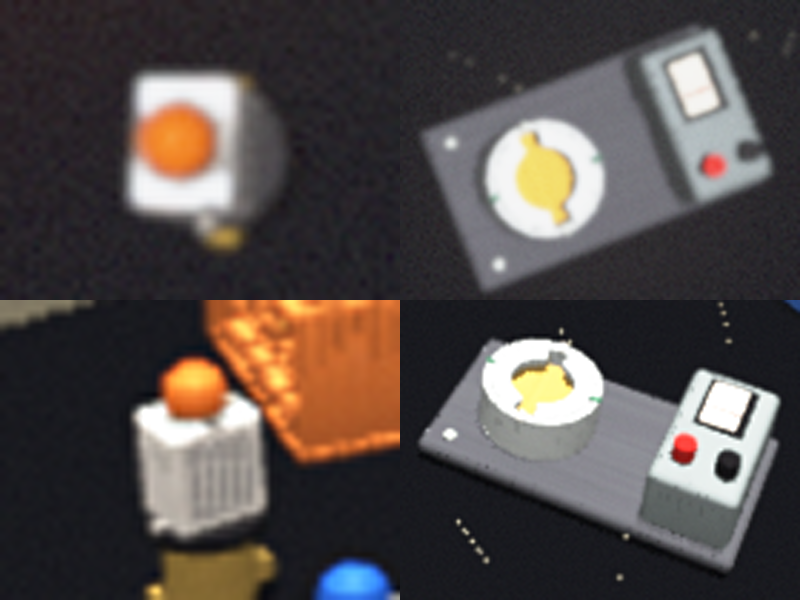

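The crops show the lamp's block nearly square to the image, its lugs at crop (245,80) and (222,238). The socket slots run steeply, at about 115° in the image, with the green marks across them. I'll fit these numerically.

```bash
cat > m.py <<'E'
from h import *
from scipy.optimize import minimize
from itertools import product
def poly(n,shape,polys):
    m=np.zeros(shape,np.uint8)
    S=8
    return m
def prism(hx,hy,z0,z1,p):
    c,s=np.cos(p[2]),np.sin(p[2])
    a=np.array([(x*hx,y*hy) for x,y in((1,1),(1,-1),(-1,-1),(-1,1))])@np.array([[c,s],[-s,c]])+p[:2]
    return a,np.r_[np.c_[a,[z0]*4],np.c_[a,[z1]*4]]
def hull(n,X): return cv2.convexHull(proj(n,X).astype(np.float32))
def fit(n,im_mask,box,X,p0):
    u0,v0,u1,v1=box;S=8
    M=cv2.resize(im_mask[v0:v1,u0:u1].astype(np.float32),None,fx=S,fy=S,interpolation=cv2.INTER_LINEAR)
    def cost(p):
        h=hull(n,X(p)); h=(h-[u0,v0]+.5)*S-.5
        m=np.zeros(M.shape,np.uint8);cv2.fillPoly(m,[np.round(h*16).astype(np.int32)],255,cv2.LINE_AA,4)
        return np.abs(m/255.-M).sum()/S/S
    best=None
    for k in range(3):
        s=np.array([[0,0,0],[.006,0,0],[0,.006,0],[0,0,.2]])/(k+1)
        q=minimize(cost,p0,method="Nelder-Mead",options=dict(initial_simplex=p0+s,xatol=1e-5,fatol=1e-4));p0=q.x
    return q.x,q.fun
E
python3 - <<'E'
from m import *
t=cv2.imread("pics/top0.png").astype(float);s=cv2.imread("pics/scene0.png").astype(float)
# lamp: top face (white + dome) in top view
box=(185,230,215,268)
bl,g,rd=t[...,0],t[...,1],t[...,2]
m=np.clip((rd-40)/(225-40),0,1)
u0,v0,u1,v1=box
print(m[232:266:2,186:216].round(1))
E
```

```text
[[0.  0.  0.  0.  0.  0.  0.  0.  0.  0.  0.  0.  0.  0.  0.  0.  0.  0.
  0.  0.  0.  0.  0.  0.  0.  0.  0.  0.  0.  0. ]
 [0.  0.  0.  0.  0.  0.  0.  0.  0.  0.  0.  0.  0.  0.  0.  0.  0.  0.
  0.  0.  0.  0.  0.  0.  0.  0.  0.  0.  0.  0. ]
 [0.  0.  0.  0.1 0.3 0.5 0.6 0.7 0.7 0.7 0.7 0.7 0.7 0.7 0.7 0.7 0.7 0.6
  0.5 0.4 0.3 0.2 0.  0.  0.  0.  0.  0.  0.  0. ]
 [0.  0.  0.  0.2 0.6 1.  1.  1.  1.  1.  1.  1.  1.  1.  1.  1.  1.  1.
  1.  0.8 0.5 0.3 0.1 0.  0.  0.  0.  0.  0.  0. ]
 [0.  0.  0.  0.2 0.6 1.  1.  1.  1.  1.  1.  0.9 0.9 1.  1.  1.  1.  1.
  1.  0.8 0.5 0.4 0.3 0.2 0.1 0.  0.  0.  0.  0. ]
 [0.  0.  0.  0.2 0.6 0.9 1.  1.  1.  1.  1.  1.  1.  1.  0.9 0.9 1.  1.
  1.  0.7 0.5 0.3 0.3 0.2 0.2 0.1 0.  0.  0.  0. ]
 [0.  0.  0.1 0.3 0.6 0.9 1.  1.  1.  1.  1.  1.  1.  1.  1.  0.8 0.8 0.9
  0.9 0.6 0.4 0.3 0.3 0.2 0.2 0.2 0.1 0.  0.  0. ]
 [0.  0.  0.1 0.3 0.7 1.  1.  1.  1.  1.  1.  1.  1.  1.  1.  0.9 0.8 0.9
  0.8 0.6 0.4 0.3 0.3 0.2 0.2 0.2 0.1 0.  0.  0. ]
 [0.  0.  0.1 0.4 0.7 0.9 1.  1.  1.  1.  1.  1.  1.  1.  0.9 0.7 0.7 0.8
  0.7 0.5 0.4 0.3 0.3 0.2 0.2 0
[... 317 characters left out ...]
  1.  1.  1.  1.  1.  1.
  0.8 0.5 0.4 0.3 0.2 0.2 0.1 0.  0.  0.  0.  0. ]
 [0.  0.  0.  0.2 0.4 0.6 0.7 0.7 0.8 0.8 0.8 0.8 0.8 0.8 0.7 0.7 0.7 0.7
  0.6 0.4 0.4 0.3 0.2 0.1 0.  0.  0.  0.  0.  0. ]
 [0.  0.  0.  0.  0.  0.  0.  0.  0.1 0.1 0.1 0.2 0.2 0.5 0.7 0.7 0.5 0.3
  0.3 0.2 0.2 0.1 0.  0.  0.  0.  0.  0.  0.  0. ]
 [0.  0.  0.  0.  0.  0.  0.  0.  0.  0.  0.  0.  0.  0.2 0.4 0.5 0.7 0.7
  0.7 0.5 0.2 0.  0.  0.  0.  0.  0.  0.  0.  0. ]
 [0.  0.  0.  0.  0.  0.  0.  0.  0.  0.  0.  0.  0.  0.  0.  0.1 0.2 0.2
  0.2 0.2 0.  0.  0.  0.  0.  0.  0.  0.  0.  0. ]
 [0.  0.  0.  0.  0.  0.  0.  0.  0.  0.  0.  0.  0.  0.  0.  0.  0.  0.
  0.  0.  0.  0.  0.  0.  0.  0.  0.  0.  0.  0. ]]
```

```bash
python3 - <<'E'
from m import *
t=cv2.imread("pics/top0.png").astype(float);s=cv2.imread("pics/scene0.png").astype(float)
d=np.load("pics/top0.npy")
def show(n,b):
    P,uv=cloud("top",d,b);k=(P[:,2]>.062)&(P[:,2]<.078)
    print(n,k.sum(),np.median(P[k],0),"max z",P[:,2].max())
show("amber",(180,228,222,270)); show("blue",(262,248,300,290))
P,uv=cloud("top",d,(435,250,495,305));k=(P[:,2]>.034)&(P[:,2]<.047);print("rim",k.sum(),P[k].mean(0))
(c,r_),_=cv2.minEnclosingCircle(P[k][:,:2].astype(np.float32)),0
print(c,r_)
# rim from image: white area ellipse fit at z=.04
w=(t[...,0]>150).astype(np.uint8);w[:, :440]=0;w[:,490:]=0;w[:252]=0;w[302:]=0
cs,_=cv2.findContours(w,cv2.RETR_EXTERNAL,cv2.CHAIN_APPROX_NONE);q=max(cs,key=cv2.contourArea)
e=cv2.fitEllipse(q);print(e,ray("top",[e[0]],.04))
# yellow region: carrier; angle
R=ray("top",[e[0]],.04)[0]
th=np.radians(np.arange(0,360,2.))
for rad in(.0205,.0225,.0245):
    X=np.c_[R[0]+rad*np.cos(th),R[1]+rad*np.sin(th),0*th+.04];uv=proj("top",X).astype(np.float32)
    v=cv2.remap(t[...,0].astype(np.float32),uv[:,:1],uv[:,1:],cv2.INTER_LINEAR)[:,0]
    print(rad,[(int(a),int(b)) for a,b in zip(np.degrees(th),v) if b<150])
X=ray("top",[[427+0,263]],.012);print(X)
# base plate corners by eye: crop px -> image
c=np.array([(422,133),(487,291),(710,22-0),(775,175)],float);c=np.c_[420+(c[:,0]-400)*.3,222+c[:,1]*.3]
print(ray("top",c,.012))
E
```

```text
amber 186 [0.53817502 0.23907579 0.07021467] max z 0.09018487250475433
blue 174 [0.50602514 0.09527367 0.07021326] max z 0.09131300881121354
rim 655 [ 0.49702665 -0.23199916  0.04010218]
(0.5084514021873474, -0.24957171082496643) 0.0534621961414814
((463.37066650390625, 275.17108154296875), (34.96283721923828, 36.201351165771484), 158.16207885742188) [[ 0.49692757 -0.23279878  0.04      ]]
0.0205 [(12, 140), (14, 123), (16, 107), (18, 101), (20, 103), (22, 104), (24, 109), (26, 115), (28, 122), (29, 138), (192, 147), (194, 130), (196, 121), (198, 113), (200, 109), (202, 106), (204, 105), (206, 110), (208, 117), (210, 127)]
0.0225 [(12, 137), (14, 114), (16, 99), (18, 100), (20, 101), (22, 107), (24, 113), (26, 117), (28, 124), (29, 134), (194, 137), (196, 120), (198, 113), (200, 110), (202, 108), (204, 109), (206, 111), (208, 119), (210, 132)]
0.0245 [(14, 127), (16, 124), (18, 122), (20, 125), (22, 129), (24, 131), (26, 132), (28, 136), (196, 143), (198, 137), (200, 133), (202, 138), (204, 138), (206, 142), (208, 146)]
[[ 0.51994265 -0.17148423  0.012     ]]
[[ 0.5219773  -0.17074804  0.012     ]
 [ 0.43476885 -0.20663302  0.012     ]
 [ 0.58609138 -0.33497053  0.012     ]
 [ 0.50018051 -0.3705314   0.012     ]]
```

```bash
cat > m.py <<'E'
from h import *
from scipy.optimize import minimize
a=np.linspace(0,2*np.pi,40,endpoint=False);ring=lambda R,z:np.c_[R*np.cos(a),R*np.sin(a),0*a+z]
def rect(hx,hy,z):return np.array([(hx,hy,z),(hx,-hy,z),(-hx,-hy,z),(-hx,hy,z)])
block=np.r_[rect(.017,.013,.032),rect(.017,.013,.07)]
dome=np.vstack([ring(.011,.07)]+[ring(.011*np.cos(f),.076+.011*np.sin(f)) for f in np.linspace(0,1.5,8)])
topf=rect(.017,.013,.07)
def place(X,p):
    c,s=np.cos(p[2]),np.sin(p[2]);return np.c_[X[:,:2]@np.array([[c,s],[-s,c]])+p[:2],X[:,2]]
def fit(views,p0):
    """views: (camera, mask 0..1, box, parts)"""
    S=8
    Ms=[cv2.resize(m[b[1]:b[3],b[0]:b[2]].astype(np.float32),None,fx=S,fy=S) for _,m,b,_ in views]
    def cost(p):
        e=0
        for (n,_,b,parts),M in zip(views,Ms):
            m=np.zeros(M.shape,np.uint8)
            for X in parts:
                h=cv2.convexHull(proj(n,place(X,p)).astype(np.float32));h=(h-np.float32(b[:2])+.5)*S-.5
                cv2.fillPoly(m,[np.round(h*16).astype(np.int32)],255,cv2.LINE_8,4)
            e+=np.abs(cv2.blur(m,(S,S))/255.-M).sum()/S/S
        return e
    p=np.array(p0,float)
    for k in range(3):
        s=np.array([[0,0,0],[.006,0,0],[0,.006,0],[0,0,.2]])/(k+1)
        q=minimize(cost,p,method="Nelder-Mead",options=dict(initial_simplex=p+s,xatol=1e-5,fatol=1e-4));p=q.x
    return q.x,q.fun
E
python3 - <<'E'
from m import *
t=cv2.imread("pics/top0.png").astype(float);s=cv2.imread("pics/scene0.png").astype(float)
mt=np.clip((t[...,2]-125)/60,0,1); mt[257:]=0
b,g,rd=s[...,0],s[...,1],s[...,2]
hs=cv2.cvtColor(s.astype(np.uint8),cv2.COLOR_BGR2HSV)
ms=np.clip((rd-45)/60,0,1)
# drop brass, rack
box=(236,190,264,222)
cv2.imwrite("pics/c2.png",cv2.resize((np.hstack([ms[185:235,225:285],mt[225:275,170:230]])*255).astype(np.uint8),None,fx=6,fy=6,interpolation=0))
vt=("top",mt,(183,228,212,262),[topf,dome])
for p0 in (0.,.3,-.3): print(fit([vt],[.538,.239,p0]))
E
```

```text
(array([ 0.54188621,  0.24371089, -0.03886324]), np.float64(28.656237250920746))
(array([ 0.5420308 ,  0.24354924, -0.03460397]), np.float64(28.58575602143834))
(array([ 0.54201418,  0.24356695, -0.03565939]), np.float64(28.58575602143834))
```

View pics/c2.png

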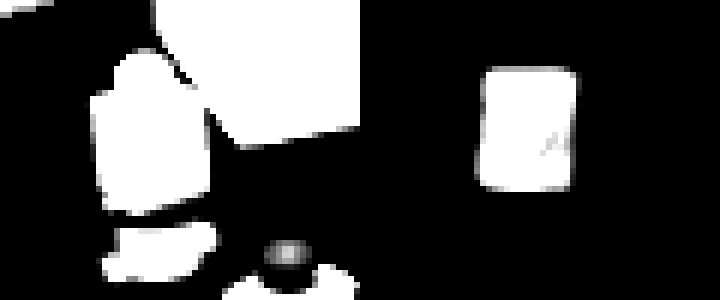

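```bash
python3 - <<'E'
from m import *
t=cv2.imread("pics/top0.png").astype(float);s=cv2.imread("pics/scene0.png").astype(float)
mt=np.clip((t[...,2]-125)/60,0,1);mt[:228]=0;mt[259:]=0;mt[:,:183]=0;mt[:,212:]=0
v,u=np.nonzero(mt>.5);print(len(u),u.mean(),v.mean(),ray("top",[[u.mean(),v.mean()]],.07),cv2.minAreaRect(np.c_[u,v].astype(np.float32)))
print(proj("top",ray("top",[[198,246]],.07)))
for p in((.542,.2436,-.035),(.538,.239,-.035)): print(proj("top",place(topf,p)).round(1).tolist())
d=np.load("pics/top0.npy");dd=d[228:259,183:212];print(ray("top",[[0,0]],0)); 
P,uv=cloud("top",d,(183,228,212,259));k=(P[:,2]>.066)&(P[:,2]<.075);print(uv[k].min(0),uv[k].max(0),uv[k].mean(0))
rd=s[...,2];ms=np.clip((rd-45)/60,0,1)
L=np.array([[236,190],[254,190],[258,200],[260,205],[262,224],[236,224]]);w=np.zeros(rd.shape,np.uint8);cv2.fillPoly(w,[L],1);ms=ms*w;ms[221:]=0
vt=("top",mt,(183,228,212,262),[topf,dome]);vs=("scene",ms,(230,185,270,228),[block,dome])
print(fit([vs],[.54,.24,-.04]));print(fit([vt,vs],[.54,.24,-.04]))
E
```

```text
317 197.3690851735016 246.1198738170347 [[0.54178305 0.24345875 0.07      ]] ((197.1294403076172, 246.6878204345703), (15.318116188049316, 22.157833099365234), 4.085616588592529)
[[198. 246.]]
[[190.6, 236.1], [205.2, 236.7], [204.0, 256.0], [189.3, 255.3]]
[[193.1, 238.3], [207.8, 239.0], [206.5, 258.3], [191.9, 257.6]]
[[1.04322775 0.68371155 0.        ]]
[190 237] [205 256] [198.14935065 246.83116883]
(array([0.5440286 , 0.24745734, 0.01659061]), np.float64(55.177659045307855))Traceback (most recent call last):
  File "<stdin>", line 12, in <module>
  File "m.py", line 26, in fit
    q=minimize(cost,p,method="Nelder-Mead",options=dict(initial_simplex=p+s,xatol=1e-5,fatol=1e-4));p=q.x
    res = _minimize_neldermead(fun, x0, args, callback, bounds=bounds,
                               **options)
    fsim[j] = func(sim[j])
              ~~~~^^^^^^^^
    fx = function(np.copy(x), *(wrapper_args + args))
  File "m.py", line 19, in cost
    h=cv2.convexHull(proj(n,place(X,p)).astype(np.float32));h=(h-np.float32(b[:2])+.5)*S-.5
                     ~~~~^^^^^^^^^^^^^^
  File "h.py", line 4, in proj
    c=viewer.camera_info(n);K=c["camera_matrix"];P=np.atleast_2d(X)@c["R"].T+c["t"]
ValueError: time passes only in moves, steps and waits
```

```bash
cat > go.py <<'E'
import sys,numpy as np
from scipy.spatial.transform import Rotation as Ro
from bench import r, viewer
def go(x,y,z,yaw):
    "shift and turn to TCP x y z with tool y at yaw deg, tool down"
    o=r.get_obs();R=Ro.from_rotvec(o["orientation"]);c,s=np.cos(np.radians(yaw)),np.sin(np.radians(yaw))
    T=Ro.from_matrix(np.array([[-s if 0 else -(-s)*-1*-1,c,0],[0,0,0],[0,0,0]]) if 0 else np.column_stack([np.cross([c,s,0],[0,0,-1]),[c,s,0],[0,0,-1]]))
    print("d",(R.inv().apply(np.array([x,y,z])-o["tcp_pos"])).round(4),"rot",(R.inv()*T).as_rotvec().round(4),"t",o["clock"],"q",o["joints"].round(2),"F",o["contact_force"].round(1),"M",o["moment"].round(2),"w",round(o["grip_width"],4))
if __name__=="__main__": go(*map(float,sys.argv[1:]))
E
sed -i '/T=Ro/s/.*/    T=Ro.from_matrix(np.column_stack([np.cross([c,s,0],[0,0,-1]),[c,s,0],[0,0,-1]]))/' go.py
sed -i 's/viewer.camera_info(n)/CI[n]/; s/^def proj/CI={n:viewer.camera_info(n) for n in ("top","scene")}\ndef proj/' h.py
python3 go.py .542 .2435 .20 88
```

```text
d [-0.4675 -0.3078  0.1036] rot [-1.600e-03 -1.000e-04 -2.079e-01] t 0.1 q [-1.44  0.48  0.02  1.56 -0.01  1.11 -0.08] F [0.3 0.7 0.1] M [-0.01  0.01  0.04] w 0.0854
```

The rows are not in the units I measure in: shifts go in shares of 75 cm and turns go in shares of pi rad. I convert before sending: -0.2 m / 0.75 = -0.2667, -0.16 m / 0.75 = -0.2133, -0.208 rad / 3.1416 = -0.0662.

Call:
drive_effector(
  deltas={"rows": [[-0.0533,-0.0347,0,0,0,-0.0159],[-0.1067,-0.0693,0.0133,0,0,-0.0318],[-0.16,-0.104,0.0267,0,0,-0.0477],[-0.2133,-0.1387,0.04,0,0,-0.0637],[-0.2667,-0.1733,0.0533,0,0,-0.0662]]},
  aperture=0.085,
)

```text
clock: 0.6
tcp_pos: [0.3261, 0.4791, 0.2633]
orientation: [-0.052, -3.141, 0.001]
contact_force: [0.8, -0.2, 0.2]
grip_width: 0.0854
gripper_force: 0.0
```

Call:
drive_effector(
  deltas={"rows": [[-0.0507,-0.0333,0,0,0,0],[-0.1013,-0.0667,0.0133,0,0,0],[-0.152,-0.1,0.0267,0,0,0],[-0.2027,-0.1333,0.04,0,0,0],[-0.2533,-0.1667,0.0533,0,0,0]]},
)

```text
clock: 1.1
tcp_pos: [0.5118, 0.3481, 0.2232]
orientation: [-0.054, -3.141, 0.0]
contact_force: [1.1, 1.3, 0.5]
grip_width: 0.0851
gripper_force: 0.0
```

```bash
python3 go.py .542 .2435 .20 88
```

```text
d [-0.0338 -0.1035  0.0232] rot [-0.0003 -0.0005  0.0003] t 1.1 q [-0.77  0.47  0.09  1.77 -0.05  0.9   0.88] F [1.1 1.3 0.5] M [ 0.01 -0.01  0.02] w 0.0851
```

To row units: -0.103 m / 0.75 = -0.1373, -0.09 m / 0.75 = -0.12.

Call:
drive_effector(
  deltas={"rows": [[-0.02,-0.06,0.0133,0,0,0],[-0.04,-0.12,0.0267,0,0,0],[-0.0453,-0.1373,0.0307,0,0,0],[-0.0453,-0.1373,0.0307,0,0,0]]},
)

```text
clock: 1.5
tcp_pos: [0.5416, 0.2417, 0.2001]
orientation: [-0.063, -3.14, 0.004]
contact_force: [0.3, 0.3, -0.4]
grip_width: 0.0849
gripper_force: 0.0
```

```bash
python3 go.py .542 .2435 .106 88
python3 - <<'E'
from m import *
p,d=viewer.grab_frame("scene");cv2.imwrite("pics/s2.png",cv2.resize(p[150:300,170:370],(800,600),interpolation=cv2.INTER_CUBIC))
E
```

```text
d [-0.0004  0.0021  0.094 ] rot [-0.0023 -0.0013 -0.0053] t 1.5 q [-0.61  0.46  0.11  1.85 -0.06  0.83  1.06] F [ 0.3  0.3 -0.4] M [ 0.03 -0.02  0.01] w 0.0849
```

View pics/s2.png

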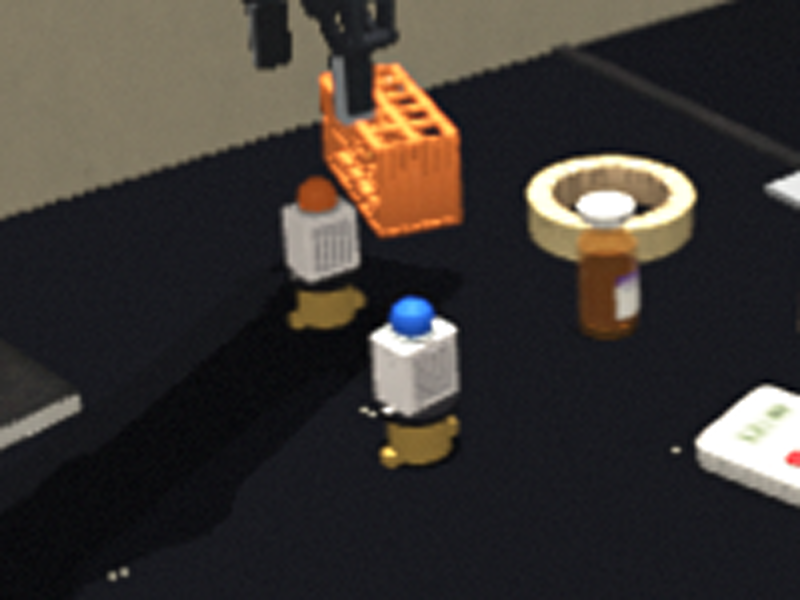

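The open fingers at crop (268,40) and (352,90) straddle the amber lamp's dome at (318,193). I'm descending and gripping.

To row units: 0.094 m / 0.75 = 0.1253, 0.085 m / 0.75 = 0.1133.

Call:
drive_effector(
  deltas={"rows": [[0,0.0013,0.04,0,0,0],[0,0.0013,0.08,0,0,0],[0,0.0013,0.1133,0,0,0],[0,0.0013,0.1253,0,0,0],[0,0.0013,0.1253,0,0,0]]},
)

```text
clock: 2.05
tcp_pos: [0.5399, 0.2481, 0.106]
orientation: [-0.05, -3.139, 0.0]
contact_force: [-0.5, -0.4, 0.8]
grip_width: 0.0851
gripper_force: 0.0
```

```bash
python3 go.py .542 .2435 .106 88
```

```text
d [-0.0022 -0.0045 -0.    ] rot [-0.0002 -0.0021  0.0028] t 2.05 q [-0.6   0.6   0.09  1.9  -0.08  0.65  1.07] F [-0.5 -0.4  0.8] M [ 0.02  0.02 -0.01] w 0.0851
```

Call:
drive_effector(
  deltas={"rows": [[0,0,0,0,0,0],[0,0,0,0,0,0],[0,0,0,0,0,0],[0,0,0,0,0,0],[0,0,0,0,0,0]]},
  aperture=0.0,
  grip_force=40,
)

```text
clock: 2.55
tcp_pos: [0.5415, 0.2464, 0.1077]
orientation: [0.055, 3.14, 0.001]
contact_force: [-0.3, -0.1, 4.9]
grip_width: 0.0255
gripper_force: 45.2
```

```bash
python3 go.py .542 .2435 .106 88
```

```text
d [-0.0006 -0.0029  0.0017] rot [ 0.0007  0.001  -0.0001] t 2.55 q [-0.6   0.6   0.09  1.9  -0.08  0.65  1.07] F [-0.3 -0.1  4.9] M [-0.01  0.17 -0.  ] w 0.0255
```

To row units: -0.15 m / 0.75 = -0.2, -0.14 m / 0.75 = -0.1867.

Call:
drive_effector(
  deltas={"rows": [[0,0,-0.0267,0,0,0],[0,0,-0.08,0,0,0],[0,0,-0.1333,0,0,0],[0,0,-0.1867,0,0,0],[0,0,-0.2,0,0,0]]},
)

```text
clock: 3.05
tcp_pos: [0.5429, 0.2469, 0.2616]
orientation: [0.055, 3.135, 0.006]
contact_force: [0.4, 0.2, -1.1]
grip_width: 0.0252
gripper_force: 44.7
```

```bash
python3 go.py .497 -.2328 .25 111.3
```

```text
d [ 0.029  -0.4811  0.0095] rot [ 0.0027  0.007  -0.407 ] t 3.05 q [-0.62  0.39  0.12  1.8  -0.06  0.95  1.05] F [ 0.4  0.2 -1.1] M [ 0.06 -0.04  0.02] w 0.0252
```

To row units: -0.24 m / 0.75 = -0.32, -0.192 m / 0.75 = -0.256, -0.25 rad / 3.1416 = -0.0796.

Call:
drive_effector(
  deltas={"rows": [[0.004,-0.064,0,0,0,-0.0159],[0.008,-0.128,0,0,0,-0.0318],[0.012,-0.192,0,0,0,-0.0477],[0.016,-0.256,0,0,0,-0.0637],[0.02,-0.32,0,0,0,-0.0796]]},
)

```text
clock: 3.55
tcp_pos: [0.5166, 0.005, 0.2561]
orientation: [0.341, -3.122, 0.0]
contact_force: [1.1, -0.5, -2.0]
grip_width: 0.0255
gripper_force: 44.6
```

```bash
python3 go.py .497 -.2328 .25 111.3
```

```text
d [ 0.0705 -0.228   0.0061] rot [ 0.0002 -0.0014 -0.1544] t 3.55 q [-0.26  0.27  0.15  1.99 -0.05  0.89  1.71] F [ 1.1 -0.5 -2. ] M [-0.04 -0.08 -0.02] w 0.0255
```

To row units: -0.225 m / 0.75 = -0.3, -0.184 m / 0.75 = -0.2453, -0.154 rad / 3.1416 = -0.049.

Call:
drive_effector(
  deltas={"rows": [[0.02,-0.0613,0,0,0,-0.0159],[0.04,-0.1227,0,0,0,-0.0318],[0.06,-0.184,0,0,0,-0.049],[0.08,-0.2453,0,0,0,-0.049],[0.0933,-0.3,0,0,0,-0.049]]},
)

```text
clock: 4.05
tcp_pos: [0.4958, -0.2303, 0.256]
orientation: [0.574, -3.087, -0.001]
contact_force: [0.0, -0.2, -1.5]
grip_width: 0.0251
gripper_force: 44.6
```

Call:
drive_effector(
  deltas={"rows": [[0,-0.0027,0.04,0,0,0],[0,-0.0027,0.0667,0,0,0],[0,-0.0027,0.08,0,0,0],[0,-0.0027,0.08,0,0,0]]},
)

```text
clock: 4.45
tcp_pos: [0.497, -0.229, 0.195]
orientation: [0.577, -3.085, -0.003]
contact_force: [0.5, 0.7, -1.4]
grip_width: 0.0253
gripper_force: 44.6
```

```bash
python3 - <<'E'
from h import *
from go import go
go(.497,-.2328,.19,111.3)
for n in("top","scene"):
    p,d=viewer.grab_frame(n);cv2.imwrite(f"pics/{n}3.png",p);np.save(f"pics/{n}3.npy",d)
print(proj("top",[[.497,-.2328,.15]]),proj("scene",[[.497,-.2328,.1]]))
t=cv2.imread("pics/top3.png");s=cv2.imread("pics/scene3.png")
f=lambda im,u,v:cv2.resize(im[v:v+150,u:u+100],(400,600),interpolation=cv2.INTER_CUBIC)
cv2.imwrite("pics/c3.png",np.hstack([f(t,415,200),f(s,340,250)]))
E
```

```text
d [ 0.0014 -0.0036  0.005 ] rot [ 0.0025 -0.0032 -0.0022] t 4.45 q [ 0.14  0.41  0.22  1.97 -0.12  0.78  2.37] F [ 0.5  0.7 -1.4] M [-0.05 -0.03 -0.02] w 0.0253
[[479.03278054 272.74536032]] [[393.69333311 307.72647121]]
```

View pics/c3.png

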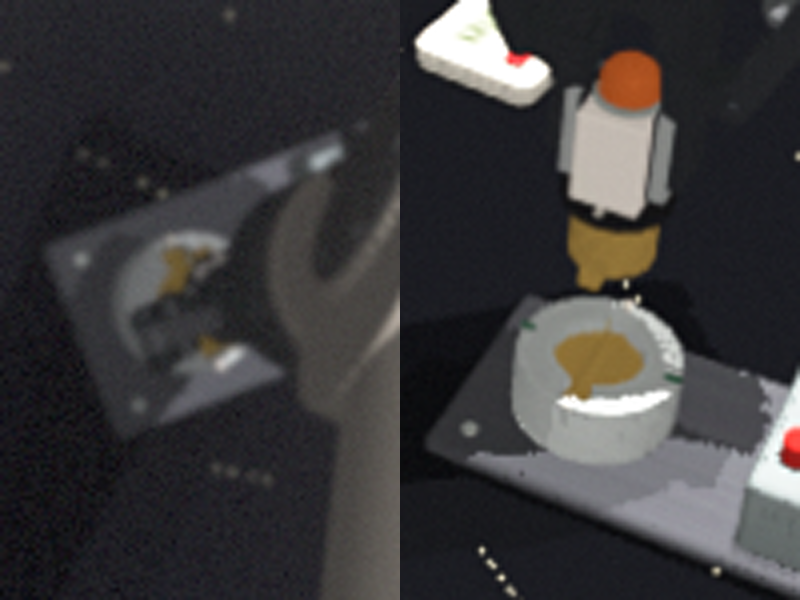

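The scene view shows the lamp held upright over the socket: dome at crop (630,80), brass cap at (612,250), socket hole at (600,360). The lugs look parallel to the slots. Now I'll measure lamp against socket in this one camera.

```bash
cat > ms.py <<'E'
from m import *
from scipy.optimize import least_squares
def blob(img,lo,hi,box):
    u0,v0,u1,v1=box;h=cv2.cvtColor(img,cv2.COLOR_BGR2HSV)[v0:v1,u0:u1]
    k=cv2.inRange(h,lo,hi);n,l,st,c=cv2.connectedComponentsWithStats(k);i=1+st[1:,4].argmax()
    m=(l==i);v,u=np.nonzero(m);return np.array([u.mean()+u0,v.mean()+v0]),m.sum(),st[i]
def domecen(p,z,n="scene"):
    X=place(dome,[*p,0]);X[:,2]+=z;h=cv2.convexHull(proj(n,X).astype(np.float32));M=cv2.moments(h);return np.array([M["m10"],M["m01"]])/M["m00"]
def dome_xy(uv,z,p0,n="scene"): return least_squares(lambda p:(domecen(p,z,n)-uv),p0).x
E
python3 - <<'E'
from ms import *
s0=cv2.imread("pics/scene0.png");s3=cv2.imread("pics/scene3.png");t0=cv2.imread("pics/top0.png")
O=((0,150,60),(14,255,255))
a=blob(s0,*O,(240,190,258,208));b=blob(s3,*O,(380,255,420,290));c=blob(t0,*O,(185,230,215,262));print(a,b,c)
print("lamp0 scene",dome_xy(a[0],0,[.54,.24]),"top",dome_xy(c[0],0,[.54,.24],"top"))
for z in(.086,.088,.09): print("lamp3 scene z",z,dome_xy(b[0],z,[.497,-.233]))
# socket rim in scene0: fit outer rim by white mask
g=cv2.cvtColor(s0,cv2.COLOR_BGR2HSV);k=((g[...,2]>195)&(g[...,1]<60)).astype(np.uint8);w=np.zeros_like(k);w[318:372,362:418]=k[318:372,362:418]
cs,_=cv2.findContours(w,cv2.RETR_EXTERNAL,cv2.CHAIN_APPROX_NONE);q=max(cs,key=cv2.contourArea);e=cv2.fitEllipse(cv2.convexHull(q));print(e)
E_=lambda p:cv2.fitEllipse(proj("scene",ring(.032,.04)+[*p,0]).astype(np.float32))
print(E_([.497,-.233])[:2],"socket scene",least_squares(lambda p:np.array(E_(p)[0])-e[0],[.497,-.233],diff_step=1e-3).x)
P=[r.get_obs()["tcp_pos"]]
for i in range(5): viewer.grab_frame("scene");P.append(r.get_obs()["tcp_pos"])
print(np.array(P).round(4),np.mean(P,0))
E
```

```text
(array([251.06593407, 196.10989011]), np.int64(91), array([ 4,  0, 14, 13, 91], dtype=int32)) (array([397.15508021, 269.57219251]), np.int64(187), array([ 10,   8,  15,  14, 187], dtype=int32)) (array([196.27777778, 245.77777778]), np.int64(72), array([ 6, 11, 11, 10, 72], dtype=int32))
lamp0 scene [0.55431737 0.25443875] top [0.54207788 0.24468329]
lamp3 scene z 0.086 [ 0.50273268 -0.22610484]
lamp3 scene z 0.088 [ 0.50048451 -0.22792211]
lamp3 scene z 0.09 [ 0.49823634 -0.2297394 ]
((389.4667053222656, 338.4330749511719), (29.71909523010254, 42.053585052490234), 99.46253967285156)
((390.0574951171875, 338.6489562988281), (29.13500213623047, 42.50313949584961)) socket scene [ 0.49664183 -0.23210289]
[[ 0.4984 -0.2294  0.1972]
 [ 0.4987 -0.2295  0.1976]
 [ 0.4988 -0.2296  0.1979]
 [ 0.4988 -0.2296  0.1979]
 [ 0.4987 -0.2296  0.1979]
 [ 0.4986 -0.2297  0.1977]] [ 0.49868708 -0.22957528  0.19769777]
```

```bash
python3 go.py .4971 -.2315 .152 111.3
```

```text
d [ 0.0021 -0.0011  0.0457] rot [-0.0009  0.0013 -0.0023] t 4.8 q [ 0.14  0.4   0.22  1.97 -0.12  0.78  2.37] F [-0.2 -0.5 -2.1] M [ 0.   -0.01  0.05] w 0.0255
```

To row units: 0.0455 m / 0.75 = 0.0607, 0.038 m / 0.75 = 0.0507.

Call:
drive_effector(
  deltas={"rows": [[0.0027,-0.0013,0.0267,0,0,0],[0.0027,-0.0013,0.0507,0,0,0],[0.0027,-0.0013,0.0607,0,0,0],[0.0027,-0.0013,0.0607,0,0,0],[0.0027,-0.0013,0.0607,0,0,0]]},
)

```text
clock: 5.3
tcp_pos: [0.4971, -0.2315, 0.152]
orientation: [-0.576, 3.087, -0.001]
contact_force: [0.0, 0.5, -1.9]
grip_width: 0.0254
gripper_force: 44.7
```

```bash
python3 - <<'E'
from ms import *
from go import go
p,d=viewer.grab_frame("scene");cv2.imwrite("pics/scene4.png",p)
go(.4971,-.2315,.152,111.3);print(r.get_obs()["tcp_pos"])
b=blob(p,(0,150,60),(14,255,255),(375,265,425,325));print(b)
z=r.get_obs()["tcp_pos"][2]-.107;print(z,dome_xy(b[0],z,[.497,-.233]))
cv2.imwrite("pics/c4.png",cv2.resize(p[270:382,340:440],(700,600),interpolation=cv2.INTER_CUBIC))
E
```

```text
d [0.0001 0.0001 0.0002] rot [-0.0009  0.0011 -0.0026] t 5.35 q [ 0.16  0.47  0.2   2.   -0.15  0.68  2.4 ] F [-0.3  1.1 -1.6] M [-0.05  0.   -0.04] w 0.0256
[ 0.49720492 -0.23154     0.15223546]
(array([395.12359551, 295.70786517]), np.int64(178), array([ 13,  24,  15,  14, 178], dtype=int32))
0.04523546179947811 [ 0.49868771 -0.23132823]
```

View pics/c4.png

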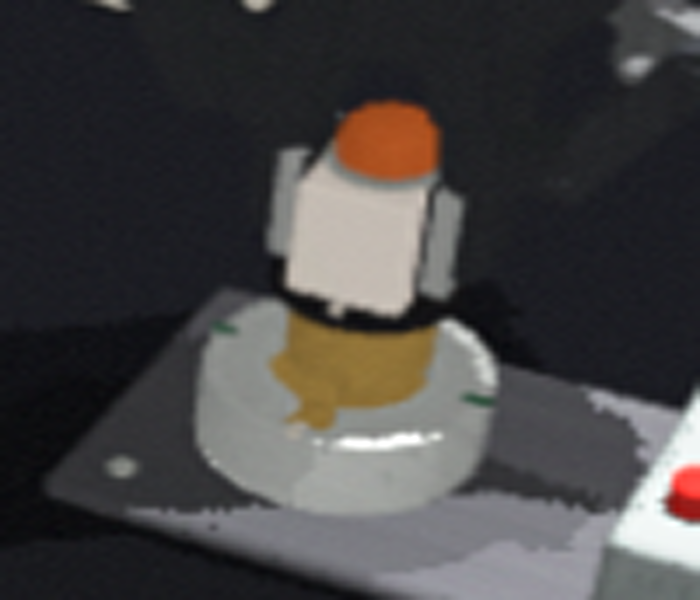

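The brass cap sits at crop (362,365) against the rim ellipse centre at (347,370), so it is about 1 mm right of the axis once perspective is taken off. I'll shift it slightly and feel downward.

To row units: 0.008 m / 0.75 = 0.0107, 0.0014 m / 0.75 = 0.0019.

Call:
drive_effector(
  deltas={"rows": [[0.0019,0.0005,0,0,0,0],[0.0019,0.0005,0.004,0,0,0],[0.0019,0.0005,0.008,0,0,0],[0.0019,0.0005,0.0107,0,0,0],[0.0019,0.0005,0.0107,0,0,0]]},
)

```text
clock: 5.85
tcp_pos: [0.4949, -0.2313, 0.143]
orientation: [0.577, -3.087, -0.001]
contact_force: [-0.3, 0.7, -2.5]
grip_width: 0.0257
gripper_force: 44.7
```

Call:
drive_effector(
  deltas={"rows": [[0,0,0.0027,0,0,0],[0,0,0.0053,0,0,0],[0,0,0.0053,0,0,0]]},
)

```text
clock: 6.15
tcp_pos: [0.4951, -0.2314, 0.139]
orientation: [0.577, -3.088, -0.0]
contact_force: [-1.0, 0.4, -1.2]
grip_width: 0.0256
gripper_force: 44.7
```

```bash
python3 go.py .4957 -.2316 .14 111.3
```

```text
d [-0.0005 -0.0004 -0.001 ] rot [ 0.0004 -0.0004 -0.0026] t 6.15 q [ 0.17  0.49  0.2   2.01 -0.15  0.66  2.4 ] F [-1.   0.4 -1.2] M [0.08 0.02 0.09] w 0.0256
```

It entered freely below the rim. Now I'm pushing.

To row units: 0.006 m / 0.75 = 0.008, 0.004 m / 0.75 = 0.0053.

Call:
drive_effector(
  deltas={"rows": [[0,0,0.0027,0,0,0],[0,0,0.0053,0,0,0],[0,0,0.008,0,0,0],[0,0,0.008,0,0,0],[0,0,0.008,0,0,0]]},
  grip_force=70,
)

```text
clock: 6.65
tcp_pos: [0.4953, -0.2315, 0.1336]
orientation: [-0.577, 3.088, 0.0]
contact_force: [-0.6, 1.1, 3.1]
grip_width: 0.0254
gripper_force: 73.5
```

```bash
python3 go.py .4955 -.2318 .13 111.3
```

```text
d [-0.0001 -0.0004  0.0036] rot [ 0.      0.0002 -0.0026] t 6.65 q [ 0.17  0.5   0.19  2.01 -0.15  0.65  2.4 ] F [-0.6  1.1  3.1] M [0.44 0.27 0.02] w 0.0254
```

Call:
drive_effector(
  deltas={"rows": [[0,0,0.0027,0,0,0],[0,0,0.004,0,0,0],[0,0,0.004,0,0,0]]},
)

```text
clock: 6.95
tcp_pos: [0.4953, -0.2315, 0.1305]
orientation: [-0.577, 3.088, 0.0]
contact_force: [-1.5, 2.0, 5.8]
grip_width: 0.0249
gripper_force: 73.9
```

```bash
python3 go.py .4955 -.2318 .13 111.3
```

```text
d [-0.0001 -0.0004  0.0005] rot [-0.      0.0002 -0.0026] t 6.95 q [ 0.17  0.51  0.19  2.01 -0.16  0.64  2.41] F [-1.5  2.   5.8] M [ 0.45  0.4  -0.01] w 0.0249
```

To row units: 0.002 m / 0.75 = 0.0027, 0.001 m / 0.75 = 0.0013, 0.3 rad / 3.1416 = 0.0955.

Call:
drive_effector(
  deltas={"rows": [[0,0,0.0013,0,0,0],[0,0,0.0027,0,0,0],[0,0,0.0027,0,0,0.0318],[0,0,0.0027,0,0,0.0637],[0,0,0.0027,0,0,0.0955]]},
)

```text
clock: 7.45
tcp_pos: [0.4953, -0.2315, 0.1288]
orientation: [-0.102, 3.14, 0.0]
contact_force: [-1.2, 2.1, 7.0]
grip_width: 0.0252
gripper_force: 74.1
```

```bash
python3 go.py .4955 -.2318 .13 25.3
```

```text
d [-0.0002 -0.0003 -0.0012] rot [4.0000e-04 3.0000e-04 1.1944e+00] t 7.45 q [ 0.11  0.52  0.27  2.01 -0.22  0.64  2.16] F [-1.2  2.1  7. ] M [0.61 0.49 0.06] w 0.0252
```

Call:
drive_effector(
  deltas={"rows": [[0,0,0,0,0,0.0318],[0,0,0,0,0,0.0637],[0,0,0,0,0,0.0955],[0,0,0,0,0,0.1273]]},
)

```text
clock: 7.85
tcp_pos: [0.4953, -0.2312, 0.1287]
orientation: [-0.523, -3.098, -0.001]
contact_force: [-2.1, 1.9, 7.7]
grip_width: 0.0249
gripper_force: 74.1
```

```bash
python3 go.py .4955 -.2318 .1285 25.3
```

```text
d [-0.0004 -0.0005  0.0002] rot [ 5.000e-04 -3.000e-04  7.947e-01] t 7.85 q [ 0.03  0.53  0.38  2.02 -0.32  0.65  1.85] F [-2.1  1.9  7.7] M [0.71 0.57 0.07] w 0.0249
```

The rows are not in the units I measure in: shifts go in shares of 75 cm and turns go in shares of pi rad. I convert before sending: 0.6 rad / 3.1416 = 0.191.

Call:
drive_effector(
  deltas={"rows": [[0,0,0,0,0,0.0382],[0,0,0,0,0,0.0764],[0,0,0,0,0,0.1146],[0,0,0,0,0,0.1528],[0,0,0,0,0,0.191]]},
)

```text
clock: 8.35
tcp_pos: [0.4958, -0.2306, 0.1288]
orientation: [1.415, 2.805, 0.002]
contact_force: [-0.4, 4.3, 8.0]
grip_width: 0.025
gripper_force: 74.1
```

```bash
python3 go.py .4955 -.2318 .1285 25.3
```

```text
d [-0.0007 -0.001   0.0002] rot [ 0.0013 -0.0006  0.1947] t 8.35 q [-0.09  0.56  0.54  2.03 -0.46  0.67  1.38] F [-0.4  4.3  8. ] M [1.15 0.08 0.15] w 0.025
```

Call:
drive_effector(
  deltas={"rows": [[0,0,0,0,0,0.0255],[0,0,0,0,0,0.0509],[0,0,0,0,0,0.07],[0,0,0,0,0,0.0764],[0,0,0,0,0,0.0764]]},
)

```text
clock: 8.85
tcp_pos: [0.496, -0.2306, 0.1287]
orientation: [1.735, 2.619, 0.002]
contact_force: [-1.0, 4.0, 7.7]
grip_width: 0.0251
gripper_force: 74.0
```

```bash
python3 go.py .4955 -.2318 .1285 25.3
```

```text
d [-0.0009 -0.001   0.0002] rot [ 0.0012 -0.0005 -0.0407] t 8.85 q [-0.14  0.58  0.6   2.03 -0.52  0.68  1.2 ] F [-1.   4.   7.7] M [1.01 0.11 0.12] w 0.0251
```

To row units: 0.0005 m / 0.75 = 0.0007, 0.03 rad / 3.1416 = 0.0095.

Call:
drive_effector(
  deltas={"rows": [[0,0,0.0007,0,0,0.0095],[0,0,0.0007,0,0,0.0191],[0,0,0.0007,0,0,0.0191]]},
)

```text
clock: 9.15
tcp_pos: [0.4961, -0.2306, 0.1283]
orientation: [1.812, 2.566, 0.002]
contact_force: [-0.6, 4.5, 8.2]
grip_width: 0.0253
gripper_force: 74.2
```

```bash
python3 go.py .4955 -.2318 .1285 25.3
```

```text
d [-0.0009 -0.001  -0.0002] rot [ 0.0013 -0.0005 -0.1001] t 9.15 q [-0.15  0.59  0.62  2.03 -0.53  0.69  1.15] F [-0.6  4.5  8.2] M [1.07 0.03 0.39] w 0.0253
```

Call:
drive_effector(
  deltas={"rows": [[0,0,0,0,0,0.0095],[0,0,0,0,0,0.0095]]},
)

```text
clock: 9.35
tcp_pos: [0.4961, -0.2306, 0.1283]
orientation: [1.849, 2.54, 0.002]
contact_force: [-1.5, 3.7, 8.4]
grip_width: 0.0253
gripper_force: 74.2
```

```bash
python3 - <<'E'
from h import *
from go import go
M=[]
for i in range(6):
    p,d=viewer.grab_frame("scene");o=r.get_obs();M.append([*o["moment"],*o["contact_force"]])
print(np.mean(M,0).round(3));go(.4955,-.2318,.1285,25.3);print(o["tcp_pos"])
cv2.imwrite("pics/c5.png",cv2.resize(p[270:382,340:440],(700,600),interpolation=cv2.INTER_CUBIC))
E
```

```text
[ 0.979  0.092  0.658 -0.695  3.465  8.183]
d [-0.0009 -0.001  -0.0002] rot [ 0.0012 -0.0004 -0.1284] t 9.65 q [-0.15  0.59  0.62  2.03 -0.54  0.69  1.13] F [-0.4  2.9  9. ] M [0.96 0.06 0.66] w 0.0255
[ 0.49612866 -0.23060459  0.12830896]
```

View pics/c5.png

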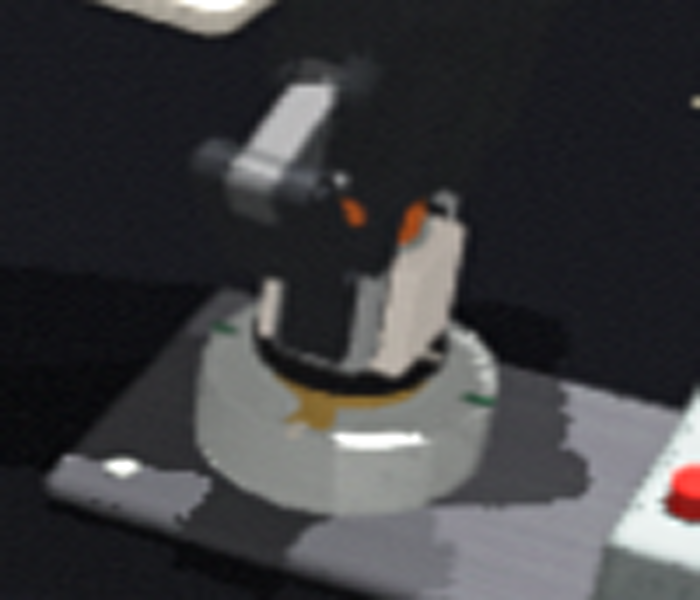

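The picture shows the lamp seated in the socket: the flange at crop (345,370) is just above the rim, and the block has turned a quarter turn. Its white mark at (435,355) points to the green mark at (478,400). The torque has jumped to 0.66 N m, so the carrier is at its stop. The spring force is about 9.7 N, which means roughly 6.5 mm of push.

```bash
python3 -c "
from bench import r, viewer
print(r.hand_in())"
```

```text
the job is handed in; nothing more can be done
None
```

I handed the job in at about 9.7 s with the orange-domed lamp gripped in the socket, pushed down about 6.5 mm and turned clockwise to the carrier's stop; I never moved the blue lamp, bottle or timer, and the hand-in returned no verdict.

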